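# Release and push out the filter cassette with the pin tool

### The job

Take the slim pin tool (the one with the square grip) from its stand, and with its pin hold down the release button at the bottom of the round recess on top of the filter cassette. While the button is held down, push the cassette out of its housing with the pin as far as it goes. Then put the pin tool back upright in the same stand hole it came from and let go.

Things in the scene. Friction and masses are not known exactly. Their poses are not given: they have to be found in the camera images.
- pin_tool: Steel tool upright in a stand hole. Origin at the pin's tip, z up along the tool. Pin 8 mm in diameter, 42 mm long (z 0 to 42), then a round flange 38 mm across (z 42 to 47) that rests on the stand, then a square grip 22 x 22 mm (z 47 to 95, sides along the tool's x and y). 0.1 to 0.2 kg. x is within 0.15 rad of the stand's x; it starts within 3 mm of its hole's middle.
- stand: Fixed aluminium stand, origin under its centre, 160 mm long along its y, 70 mm along x; its top plate's upper face is 50 mm up. Two 24 mm through holes at y = +42 and -42 mm hold the pin tool and, in the other, a thick drift with a round head (its top 101 mm above the cart, head 38 mm across) whose 21 mm shaft does not fit the recess.
- release_hole (a point): Centre of the mouth of the round recess in the cassette's flat top, 46 mm above the cart; moves with the cassette. Recess 18 mm in diameter (mouth chamfered 3 mm), 12 mm deep down to the steel button filling its bottom. z up, x into the housing: the cassette slides out along -x, roughly towards the robot, pushed by the pin bearing on the recess wall.
- release_button (a joint): Travel of the release button, m: 0 up, 0.008 fully down. Spring: 2 N at rest, 6 N fully down. Down 4 mm or more it frees the cassette; near the full 8 mm is safe.
- cassette (a joint): How far the steel filter cassette is out, m: 0 home and latched, 0.055 at its stop. About 1.5 N of friction; it stays where it is left. Its aluminium housing (134 x 112 mm, fixed) has side walls 50 mm high and a roof 60 mm high that begins 31 mm behind (+x of) the recess at the start, with a plug on it up to 76 mm.
There are look-alikes about, which are no part of the job. Leave any orange or purple look-alike of the pin_tool alone.

How it is judged:
On the way, in this order (a step that is already met when the one before it is completed fails the run):
1. the pin holds the release button down, with the cassette still home (value of joint release_button above 0.004 m and value of joint cassette below 0.01 m and horizontal distance between pin_tool and release_hole below 0.012 m and z of pin_tool in the frame of release_hole below -0.008 m), for 0.1 s.
2. the cassette has been pushed out with the pin still holding the button down (value of joint release_button above 0.003 m and value of joint cassette above 0.04 m and horizontal distance between pin_tool and release_hole below 0.012 m and z of pin_tool in the frame of release_hole below -0.008 m), for 0.1 s.
At the end, for the whole second after the job is handed in: The cassette is out by more than 40 mm of its 55 mm, the button has sprung back, and the pin tool stands at rest in the hole it came from, flange down on the stand (within 25 mm of where it began, tilt under 0.15 rad) (value of joint cassette above 0.04 m and value of joint release_button below 0.002 m and distance of pin_tool from where it was at the start of the episode below 0.025 m and angle between pin_tool's own z axis and vertical below 0.15 rad and height (world z) of pin_tool below 0.013 m and linear speed of pin_tool below 0.02 m/s); the robot touches nothing.
It also fails if it takes over 56 s, if anything falls off the work surface, if the arm or the gripper's body presses on something with over 40 N, if the wrist force passes 120 N, or if a joint passes its speed limit or range.

### The arm

A 7-joint arm with a two-finger parallel gripper is mounted at the origin on a cart in front of the work surface, level with it; the furniture and walls round the work are solid. World frame = base frame: x ahead of the robot, y to its left, z up, the work surface at z = 0. Lengths are in m, angles in rad, forces in N, time in s.
With the tool pointing down it reaches from about 0.425 to 0.925 m from the base axis. Payload 6.8 kg.
Tool frame: the origin (TCP) lies midway between the tips of the shut fingers; the grasp point (between the pads) lies bot.grip_point_offset behind it (bot.grip_point_offset is the distance from the TCP to the grasp point, in m); z points along the fingers, y is the line along which they close (so a half turn about z gives the same grasp; the last joint's range is limited). The gripper opens to 85 mm and grips with 20 to 120 N. Pads are 22 mm wide; open, the fingers measure 114 mm over their backs; the gripper's body (76 mm by 85 mm) begins 54 mm behind the grasp point. The pads swing forward as they close: fully open they stand 13 mm farther back than shut.
Start: joints at [-1.317, 0.477, 0.022, 1.555, -0.011, 1.109, -0.083], TCP at [0.239, 0.631, 0.231] pointing down, gripper open.
Joint ranges: [-2.96, 2.96], [-0.34, 2.1], [-1.41, 1.46], [0.24, 2.44], [-1.37, 4.51], [0.17, 1.92], [-2.96, 2.96]. Speed limits (rad/s): [2.39, 2.39, 3.14, 3.14, 3.14, 3.14, 3.14].

### API

Orientations are given as a unit quaternion [w, x, y, z].
In Python, from station import get_obs, cams, job, bot gives the robot as it stands.
- The arm moves only by the tool arm_command, never from a script. Its argument "rows" is a list that holds one entry, the list of rows, each a list of 5 numbers: the finger opening in mm, from 0 to 85.4, then the shift along the world's x, y, z in units of 60 mm (1.0 is 60 mm), then the turn about the world's z in units of 0.08 rad (1.0 is 0.08 rad). In form: [[[grip, x, y, z, turn], ...]]. A call has exactly 10 rows; each row shifts and turns the commanded pose from where the row before left it; what a row does not reach is not made up. A row lasts 1/8 s, in which the tool goes at most 62.5 mm and 10.7 degrees, less where a joint would pass 70% of its speed; a pose out of reach is approached as far as the arm can. A call with a number of a shift or a turn outside -1 to 1 is refused whole. A call with a gripper value outside its range is refused whole. The fingers move at their own pace and stop on an object; "newtons" is the grip in N (left out, the last holds). Time passes only in rows, so rows that do not move let the fingers close, or fill a call up. It gives the time, the measured TCP pose, the force, the opening and the grip force at its end, in the units of the state.
- get_obs(): the state, without advancing time (a new reading comes with each control period).
- cams.read_camera(name): name is "side" or "top"; returns the picture (384x512x3 uint8, red, green, blue); there is no depth.
- cams.camera_params(name): a dict with "K" (3x3 intrinsics, pixels), "extrinsics" (4x4, takes a point from camera to world coordinates). Camera axes: x right, y down, z forward; pixel columns grow to the right and rows downward; lengths in m; the calibration is good to about 2 mm. A picture is of the moment at which its call begins. camera_params takes no time and is no camera call.
- job.hand_in(): hands the job in; it is judged then, once.
The state is a dict: "t": time; "q": joint angles; "joint_vel": joint speeds; "joint_torque": joint torques, N m; "eef_pos": TCP position; "tool_rot": TCP orientation; "contact_force": force on the tool from outside, world axes, zero at the start; "torque": the same for the moment, N m; "gripper_width": opening from 0.0 (shut) to 1.0 (fully open); "grasp_force": force on a finger pad.
Only numpy, scipy, OpenCV 4.12 (cv2) and the standard library are available. Lean on these libraries where they do the work, as an engineer would, in place of code of your own. Each camera call takes 0.05 s, during which the arm holds its last target. There are 200 camera calls.

## Working session

There is one attempt and no reset: what is moved stays moved. The work goes in short steps, Python scripts to look and compute and a tool call to move; the robot and the scene stay as the last step left them, time stands still between calls to the robot, and variables do not carry over. Pictures are saved under pics/ and viewed, at most 10 in all, crops included, and the job is handed in when it is done.

Besides the shell and the picture viewer there is one more tool, called after "Call:" by a JSON object that holds its "api" and its "payload", one argument or row to a line. arm_command: Moves the arm, as the interface text tells. Its arguments: {"type":"object","properties":{"rows":{"type":"array"},"newtons":{"type":"number"}},"required":["rows"]}

```bash
mkdir -p pics; python3 - <<'E'
from station import get_obs,cams,job,bot
import cv2,numpy as np
for n in("top","side"):
    cv2.imwrite(f"pics/{n}0.png",cams.read_camera(n)[:,:,::-1])
    p=cams.camera_params(n);print(n,np.round(p["K"],1).tolist(),np.round(p["extrinsics"],4).tolist())
o=get_obs();print(o,bot.grip_point_offset)
E
```

```text
top [[496.1, 0.0, 255.6], [0.0, 496.1, 187.3], [0.0, 0.0, 1.0]] [[0.0072, -0.991, 0.1337, 0.4369], [-0.9998, -0.005, 0.0167, 0.0444], [-0.0158, -0.1338, -0.9909, 0.8951], [0.0, 0.0, 0.0, 1.0]]
side [[447.4, 0.0, 256.8], [0.0, 447.4, 193.5], [0.0, 0.0, 1.0]] [[0.8894, -0.2853, 0.3571, 0.2337], [-0.4571, -0.5535, 0.6962, -0.5805], [-0.001, -0.7824, -0.6228, 0.6245], [0.0, 0.0, 0.0, 1.0]]
{'t': 0.1, 'q': array([-1.31708835,  0.47769932,  0.02237084,  1.55633224, -0.0115241 ,
        1.109309  , -0.08309737]), 'joint_vel': array([ 0.0019054 , -0.00154134,  0.00082133, -0.00251452,  0.00043413,
       -0.00078617, -0.0007819 ]), 'joint_torque': array([ 4.63148303e-03, -5.97758174e+01,  1.61368970e+00, -2.81954402e+01,
        1.28210708e-02,  4.93130108e-03,  1.79904049e-05]), 'eef_pos': array([0.23876012, 0.63080011, 0.23044422]), 'tool_rot': array([-9.20983855e-05,  1.79925179e-01,  9.83679965e-01, -8.04516534e-04]), 'contact_force': array([-0.05686706, -0.19961945, -0.1064177 ]), 'torque': array([0.00107325, 0.0199763 , 0.00916617]), 'grasp_force': 0.0, 'gripper_width': 1.0006631455153336} 0.0187
```

View pics/top0.png

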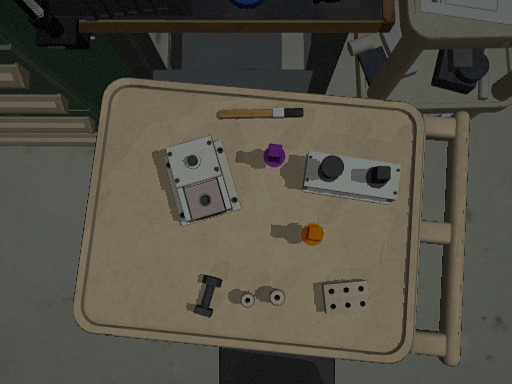

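View pics/side0.png

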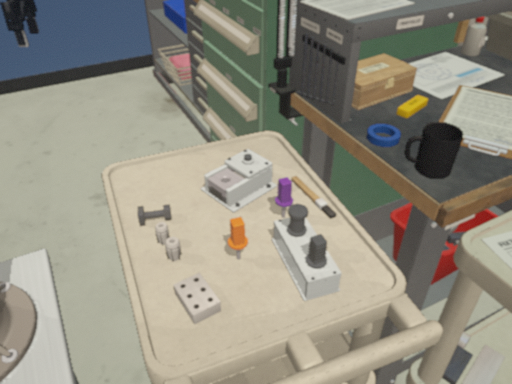

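The top view shows the cassette recess at about (205,200), the stand at (350,177) with the black square-grip tool at (380,175), and the drift at (331,167). I'll enlarge these regions to measure them.

```bash
python3 - <<'E'
import cv2,numpy as np
t=cv2.imread("pics/top0.png");s=cv2.imread("pics/side0.png")
def c(i,x,y,w=100,h=75):
    return cv2.resize(cv2.convertScaleAbs(i[y:y+h,x:x+w],alpha=1.5,beta=20),(400,300),interpolation=cv2.INTER_CUBIC)
cv2.imwrite("pics/m.png",np.vstack([np.hstack([c(t,155,150),c(t,305,140)]),np.hstack([c(s,190,145),c(s,260,220)])]))
E
```

```text
(no output)
```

View pics/m.png

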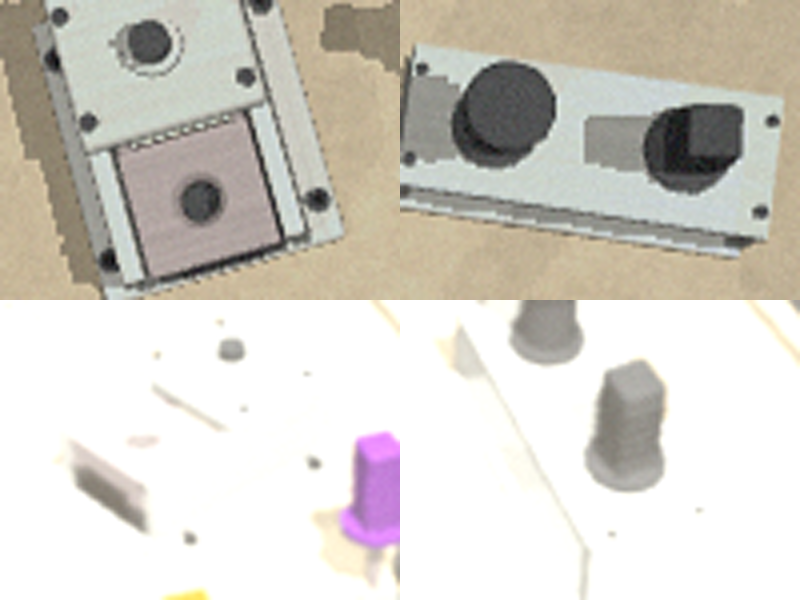

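```bash
cat >h.py <<'E'
import numpy as np
from station import cams
def ray(n,uv,z):
    p=cams.camera_params(n);E=np.array(p["extrinsics"]);d=E[:3,:3]@np.linalg.inv(p["K"])@[*uv,1]
    return E[:3,3]+d*(z-E[2,3])/d[2]
def proj(n,X):
    p=cams.camera_params(n);E=np.array(p["extrinsics"]);c=np.array(p["K"])@(E[:3,:3].T@(np.array(X)-E[:3,3]));return c[:2]/c[2]
E
python3 - <<'E'
from h import *
def P(n,ox,oy,u,v,z): return np.round(ray(n,((u+.5)/4-.5+ox,(v+.5)/4-.5+oy),z),4)
C=lambda u,v,z:P("top",155,150,u,v,z); S=lambda u,v,z:P("top",305,140,u-400,v,z)
print("recess",C(200,201,.045),"side",P("side",190,145,143,441-300,.046))
for a,b in(((118,152),(150,278)),((243,112),(283,240))):
    d=C(*a,.046)-C(*b,.046);print("yaw",np.arctan2(d[1],d[0]))
# housing edge
d=C(265,100,.06)-C(90,148,.06);print("roof edge yaw",np.arctan2(d[0],-d[1]))
print("grip top",[S(*a,.103) for a in((691,105),(743,104),(741,155),(690,155))],"flange",S(689,148,.053))
print("side flange",P("side",260,220,625-400,463-300,.055),"side top",P("side",260,220,633-400,379-300,.103))
print("stand",[S(*a,.05) for a in((414,45),(783,97),(769,240),(400,188))], "screws",[S(*a,.05) for a in ((422,69),(772,121),(761,212),(409,158))])
print("drift top",S(511,105,.101))
E
```

```text
recess [0.5293 0.1465 0.045 ] side [0.5268 0.1394 0.046 ]
yaw 0.2719875311358607
yaw 0.316345201636093
roof edge yaw 0.2754531980929077
grip top [array([ 0.5797, -0.1387,  0.103 ]), array([ 0.5802, -0.1596,  0.103 ]), array([ 0.5594, -0.1582,  0.103 ]), array([ 0.5593, -0.1378,  0.103 ])] flange [ 0.5701 -0.149   0.053 ]
side flange [ 0.5663 -0.1547  0.055 ] side top [ 0.567  -0.1525  0.103 ]
stand [array([ 0.6151, -0.0321,  0.05  ]), array([ 0.5929, -0.1905,  0.05  ]), array([ 0.531 , -0.1826,  0.05  ]), array([ 0.5526, -0.0256,  0.05  ])] screws [array([ 0.6046, -0.0354,  0.05  ]), array([ 0.5824, -0.1855,  0.05  ]), array([ 0.543 , -0.1796,  0.05  ]), array([ 0.5656, -0.0296,  0.05  ])]
drift top [ 0.5798 -0.0665  0.101 ]
```

The crops give:
- The recess is at about (0.529, 0.146), with its x axis at yaw of about 0.28.
- The grip is at about (0.569, -0.149), with yaw of about 0.

I'll approach with the fingers closing along world x, which keeps them clear of the drift.

Call:
{"api": "arm_command", "payload": {
  "rows": [
    [[60, 0.27, -0.65, 0, -0.75], [60, 0.27, -0.65, 0, -0.75], [60, 0.27, -0.65, 0, -0.75], [60, 0.27, -0.65, 0, -0.75], [60, 0.27, -0.65, 0, -0.75], [60, 0.27, -0.65, 0, -0.75], [60, 0.27, -0.65, 0, -0.75], [60, 0.27, -0.65, 0, -0.75], [60, 0.27, -0.65, 0, -0.75], [60, 0.27, -0.65, 0, -0.75]]
  ],
  "newtons": 70
}}

```text
t: 1.35
eef_pos: [0.4011, 0.2398, 0.2312]
tool_rot: [-0.0, 0.463, 0.886, -0.0]
contact_force: [0.4, -0.1, -0.2]
gripper_width: 0.705
grasp_force: 0.0
```

Call:
{"api": "arm_command", "payload": {
  "rows": [
    [[60, 0.27, -0.65, 0, -0.75], [60, 0.27, -0.65, 0, -0.75], [60, 0.27, -0.65, 0, -0.75], [60, 0.27, -0.65, 0, -0.75], [60, 0.27, -0.65, 0, -0.75], [60, 0.27, -0.65, 0, -0.75], [60, 0.27, -0.65, 0, -0.75], [60, 0.27, -0.65, 0, -0.75], [60, 0.27, -0.65, 0, -0.75], [60, 0, 0, 0, 0]]
  ]
}}

```text
t: 2.6
eef_pos: [0.5468, -0.1134, 0.2312]
tool_rot: [0.001, 0.684, 0.729, -0.001]
contact_force: [-0.5, 0.9, -0.5]
gripper_width: 0.704
grasp_force: 0.0
```

Call:
{"api": "arm_command", "payload": {
  "rows": [
    [[60, 0.37, -0.6, 0, -1], [60, 0, 0, -0.4, 0], [60, 0, 0, -0.4, 0], [60, 0, 0, -0.4, 0], [60, 0, 0, -0.4, 0], [60, 0, 0, -0.4, 0], [60, 0, 0, -0.4, 0], [60, 0, 0, -0.4, 0], [60, 0, 0, 0, 0], [60, 0, 0, 0, 0]]
  ]
}}

```text
t: 3.85
eef_pos: [0.5693, -0.1453, 0.064]
tool_rot: [0.0, 0.711, 0.703, 0.0]
contact_force: [0.3, 0.5, -0.2]
gripper_width: 0.703
grasp_force: 0.0
```

```bash
python3 - <<'E'
from station import get_obs,cams
import cv2,numpy as np
from h import proj
t=cams.read_camera("top")[:,:,::-1];s=cams.read_camera("side")[:,:,::-1]
cv2.imwrite("pics/a.png",np.hstack([cv2.resize(t[120:220,310:445],(400,300)),cv2.resize(s[190:310,230:390],(400,300))]))
o=get_obs();print(o["eef_pos"],o["contact_force"])
E
```

```text
[ 0.56962696 -0.14558067  0.06439154] [ 0.71143597  0.24855114 -0.59494216]
```

View pics/a.png

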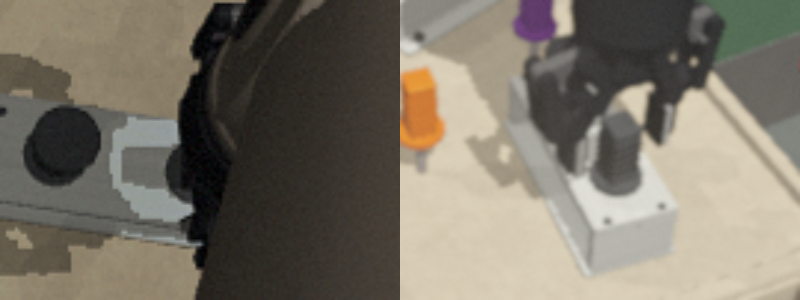

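The side view shows the two pads straddling the black square grip. The pads' midpoint is at about (622,152) in the crop, and the grip axis at that height is at about (617,168), so I'm slightly too far in +y. I'll quantify the offset.

```bash
python3 - <<'E'
from h import *
f=lambda u,v,z:ray("side",(230+(u-400)/2.5,190+v/2.5),z)
print(f(622,152,.073),f(617,168,.073),f(617,190,.053),f(618,183,.055),f(621,122,.103))
E
```

```text
[ 0.57229792 -0.15186097  0.073     ] [ 0.56108751 -0.16280448  0.073     ] [ 0.56171701 -0.16484214  0.053     ] [ 0.56469116 -0.16123756  0.055     ] [ 0.56854383 -0.1517316   0.103     ]
```

Call:
{"api": "arm_command", "payload": {
  "rows": [
    [[60, 0, -0.08, 0, 0], [60, 0, 0, -0.03, 0], [40, 0, 0, 0, 0], [30, 0, 0, 0, 0], [15, 0, 0, 0, 0], [15, 0, 0, 0, 0], [15, 0, 0, 0, 0], [15, 0, 0, 0, 0], [15, 0, 0, 0, 0], [15, 0, 0, 0, 0]]
  ],
  "newtons": 70
}}

```text
t: 5.2
eef_pos: [0.5691, -0.1505, 0.0617]
tool_rot: [0.0, 0.711, 0.703, 0.0]
contact_force: [1.2, -0.3, 4.3]
gripper_width: 0.246
grasp_force: 68.7
```

```bash
python3 - <<'E'
from station import get_obs
o=get_obs();print(o)
E
```

```text
{'t': 5.2, 'q': array([-0.21932914,  0.59944597,  0.49926455,  1.92278569, -0.42065303,
        0.72298899,  0.51631855]), 'joint_vel': array([ 3.36174499e-04,  8.02165607e-04, -1.20254156e-04,  1.68092372e-03,
       -3.29050516e-05,  2.61308128e-04, -3.95632794e-04]), 'joint_torque': array([ 1.42730302e-01, -5.09315336e+01,  8.99332076e+00, -1.79147011e+01,
        5.14250505e-02, -4.82505758e-02, -2.89102056e-03]), 'eef_pos': array([ 0.56911325, -0.15050777,  0.06167403]), 'tool_rot': array([1.41942920e-04, 7.10973398e-01, 7.03218877e-01, 1.31881917e-04]), 'contact_force': array([ 1.1938613 , -0.28558089,  4.34140699]), 'torque': array([ 0.06060092,  0.02085708, -0.01852299]), 'grasp_force': 68.6532461643219, 'gripper_width': 0.24600306025494204}
```

Call:
{"api": "arm_command", "payload": {
  "rows": [
    [[15, 0, 0, 0.3, 0], [15, 0, 0, 0.6, 0], [15, 0, 0, 0.6, 0], [15, 0, 0, 0.5, 0], [15, -0.11, 0.8, 0, 0], [15, -0.11, 0.85, 0, 0], [15, -0.11, 0.85, 0, 0], [15, -0.11, 0.85, 0, 0], [15, -0.11, 0.85, 0, 0], [15, -0.11, 0.75, 0, 0]]
  ]
}}

```text
t: 6.45
eef_pos: [0.5285, 0.1483, 0.1822]
tool_rot: [-0.0, 0.711, 0.703, 0.0]
contact_force: [0.8, -0.1, -1.5]
gripper_width: 0.249
grasp_force: 68.7
```

Call:
{"api": "arm_command", "payload": {
  "rows": [
    [[15, 0, 0, -0.3, 0], [15, 0, 0, -0.3, 0], [15, 0, 0, -0.3, 0], [15, 0, 0, -0.2, 0], [15, 0, 0, 0, 0], [15, 0, 0, 0, 0], [15, 0, 0, 0, 0], [15, 0, 0, 0, 0], [15, 0, 0, 0, 0], [15, 0, 0, 0, 0]]
  ]
}}

```text
t: 7.7
eef_pos: [0.5293, 0.1466, 0.1156]
tool_rot: [0.0, 0.711, 0.703, 0.0]
contact_force: [-0.3, 0.1, -2.2]
gripper_width: 0.249
grasp_force: 68.7
```

```bash
python3 - <<'E'
from station import get_obs,cams
import cv2,numpy as np
from h import proj
t=cams.read_camera("top")[:,:,::-1];s=cams.read_camera("side")[:,:,::-1]
cv2.imwrite("pics/b.png",np.hstack([cv2.resize(t[140:240,135:268],(399,300)),cv2.resize(s[140:215,190:290],(400,300),interpolation=cv2.INTER_CUBIC)]))
o=get_obs();print(o["eef_pos"],o["contact_force"],o["gripper_width"])
p=o["eef_pos"]-[0,0,.0537];q=proj("side",p);print(q,399+(q-[190,140])*4)
E
```

```text
[0.5293583  0.14656488 0.11557056] [-0.0504095  -0.07710484 -1.41692248] 0.24887898500565928
[224.75309245 171.85832024] [538.01236979 526.43328094]
```

View pics/b.png

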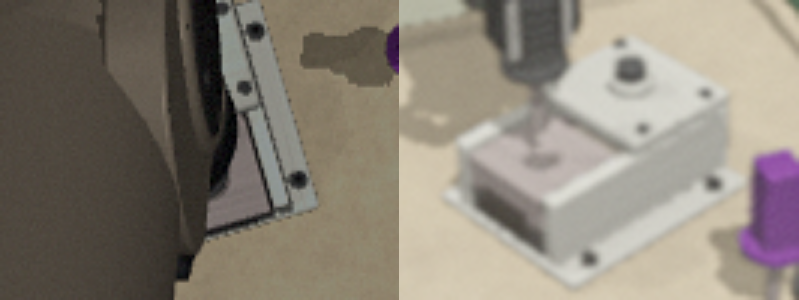

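The side view shows the pin's end at about (537,143) in the crop and the recess mouth at about (543,160), nearly in line. I'll zoom in before descending.

```bash
python3 - <<'E'
from station import cams
import cv2,numpy as np
from h import *
s=np.mean([cams.read_camera("side")[:,:,::-1].astype(float) for _ in range(3)],0).astype(np.uint8)
c=cv2.resize(s[155:195,200:250],(800,640),interpolation=cv2.INTER_CUBIC)[:600]
cv2.imwrite("pics/c.png",cv2.convertScaleAbs(c,alpha=1.4))
for z in (.046,.034,.0619): print(z,(proj("side",[.5293,.1466,z])-[199.5,154.5])*16)
E
```

```text
0.046 [408.87529484 372.69770973]
0.034 [412.83332886 443.2441235 ]
0.0619 [403.5361845  277.53554478]
```

View pics/c.png

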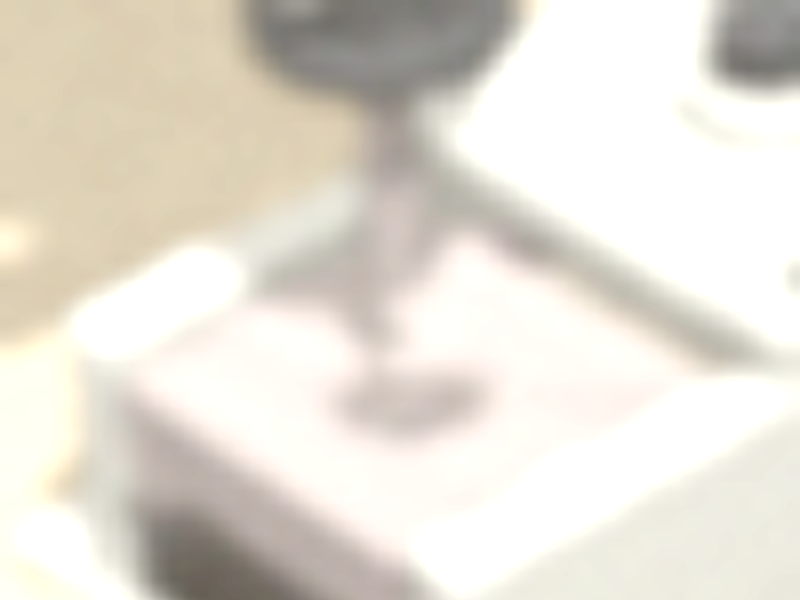

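The zoom shows the pin end at about (393,285), and the recess outline's centre at about (413,385) once the bright far chamfer is allowed for. That puts the recess about 3 mm towards the camera (-y). I'll split the difference with the top estimate and feel my way down.

Call:
{"api": "arm_command", "payload": {
  "rows": [
    [[15, 0, -0.05, 0, 0], [15, 0, 0, -0.05, 0], [15, 0, 0, -0.05, 0], [15, 0, 0, -0.05, 0], [15, 0, 0, -0.05, 0], [15, 0, 0, -0.05, 0], [15, 0, 0, -0.05, 0], [15, 0, 0, 0, 0], [15, 0, 0, 0, 0], [15, 0, 0, 0, 0]]
  ]
}}

```text
t: 9.2
eef_pos: [0.5294, 0.1435, 0.0976]
tool_rot: [0.0, 0.711, 0.703, 0.0]
contact_force: [-0.2, 0.1, -1.8]
gripper_width: 0.248
grasp_force: 68.7
```

Call:
{"api": "arm_command", "payload": {
  "rows": [
    [[15, 0, 0, -0.03, 0], [15, 0, 0, -0.03, 0], [15, 0, 0, -0.03, 0], [15, 0, 0, -0.02, 0], [15, 0, 0, 0, 0], [15, 0, 0, 0, 0], [15, 0, 0, 0, 0], [15, 0, 0, 0, 0], [15, 0, 0, 0, 0], [15, 0, 0, 0, 0]]
  ]
}}

```text
t: 10.45
eef_pos: [0.5293, 0.1436, 0.0909]
tool_rot: [-0.0, 0.711, 0.703, 0.0]
contact_force: [-0.5, -0.5, -2.5]
gripper_width: 0.247
grasp_force: 68.7
```

Call:
{"api": "arm_command", "payload": {
  "rows": [
    [[15, 0, 0, -0.04, 0], [15, 0, 0, -0.03, 0], [15, 0, 0, -0.03, 0], [15, 0, 0, -0.03, 0], [15, 0, 0, -0.03, 0], [15, 0, 0, 0, 0], [15, 0, 0, 0, 0], [15, 0, 0, 0, 0], [15, 0, 0, 0, 0], [15, 0, 0, 0, 0]]
  ]
}}

```text
t: 11.7
eef_pos: [0.5294, 0.1435, 0.0814]
tool_rot: [0.0, 0.711, 0.703, 0.0]
contact_force: [-0.3, -0.3, 3.0]
gripper_width: 0.249
grasp_force: 69.1
```

Call:
{"api": "arm_command", "payload": {
  "rows": [
    [[15, 0, 0, -0.015, 0], [15, -0.08, -0.022, 0, 0], [15, -0.08, -0.022, 0, 0], [15, -0.08, -0.022, 0, 0], [15, -0.08, -0.022, 0, 0], [15, -0.08, -0.022, 0, 0], [15, -0.08, -0.022, 0, 0], [15, -0.08, -0.022, 0, 0], [15, 0, 0, 0, 0], [15, 0, 0, 0, 0]]
  ]
}}

```text
t: 12.95
eef_pos: [0.4948, 0.1337, 0.0801]
tool_rot: [-0.0, 0.711, 0.703, -0.001]
contact_force: [-0.3, -3.4, 4.7]
gripper_width: 0.247
grasp_force: 69.2
```

Call:
{"api": "arm_command", "payload": {
  "rows": [
    [[15, -0.08, -0.024, 0, 0], [15, -0.08, -0.024, 0, 0], [15, -0.08, -0.024, 0, 0], [15, -0.06, -0.017, 0, 0], [15, -0.04, -0.011, 0, 0], [15, 0, 0, 0, 0], [15, 0, 0, 0, 0], [15, 0, 0, 0, 0], [15, 0, 0, 0, 0], [15, 0, 0, 0, 0]]
  ]
}}

```text
t: 14.2
eef_pos: [0.4752, 0.1285, 0.0803]
tool_rot: [-0.0, 0.711, 0.703, -0.0]
contact_force: [1.3, 0.2, 3.4]
gripper_width: 0.248
grasp_force: 69.2
```

```bash
python3 - <<'E'
from station import cams,get_obs
import cv2,numpy as np
s=cams.read_camera("side")[:,:,::-1]
cv2.imwrite("pics/d.png",cv2.resize(s[130:230,160:293],(798,600),interpolation=cv2.INTER_CUBIC))
print(get_obs()["contact_force"])
E
```

```text
[ 1.30923778 -0.47707854  3.7626664 ]
```

View pics/d.png

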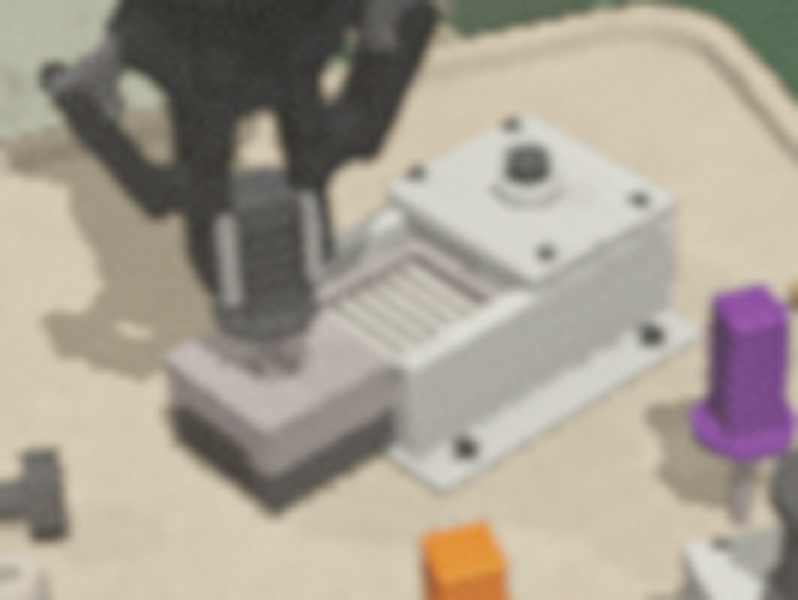

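The picture shows the cassette pushed well out, with its front corner at about (275,500), its filter window exposed, and the pin still in the recess. Next I'll push the last millimetres to the stop.

Call:
{"api": "arm_command", "payload": {
  "rows": [
    [[15, -0.04, -0.011, 0, 0], [15, -0.03, -0.008, 0, 0], [15, 0, 0, 0, 0], [15, 0, 0, 0, 0], [15, 0, 0, 0, 0], [15, 0, 0, 0, 0], [15, 0, 0, 0, 0], [15, 0, 0, 0, 0], [15, 0, 0, 0, 0], [15, 0, 0, 0, 0]]
  ]
}}

```text
t: 15.5
eef_pos: [0.4718, 0.1276, 0.0807]
tool_rot: [0.0, 0.711, 0.703, 0.001]
contact_force: [4.1, 2.1, 3.7]
gripper_width: 0.249
grasp_force: 69.2
```

Call:
{"api": "arm_command", "payload": {
  "rows": [
    [[15, 0.05, 0.013, 0, 0], [15, 0, 0, 0, 0], [15, 0, 0, 0.1, 0], [15, 0, 0, 0.2, 0], [15, 0, 0, 0.4, 0], [15, 0, 0, 0.5, 0], [15, 0, 0, 0.5, 0], [15, 0, 0, 0, 0], [15, 0, 0, 0, 0], [15, 0, 0, 0, 0]]
  ]
}}

```text
t: 16.75
eef_pos: [0.4732, 0.1275, 0.1813]
tool_rot: [-0.0, 0.711, 0.703, -0.001]
contact_force: [-0.6, 0.9, -1.4]
gripper_width: 0.252
grasp_force: 68.8
```

Call:
{"api": "arm_command", "payload": {
  "rows": [
    [[15, 0.2, -0.6, 0, 0], [15, 0.2, -0.6, 0, 0], [15, 0.2, -0.6, 0, 0], [15, 0.2, -0.6, 0, 0], [15, 0.2, -0.6, 0, 0], [15, 0.2, -0.6, 0, 0], [15, 0.2, -0.6, 0, 0], [15, 0.15, -0.45, 0, 0], [15, 0, 0, 0, 0], [15, 0, 0, 0, 0]]
  ]
}}

```text
t: 18.0
eef_pos: [0.5665, -0.1503, 0.1814]
tool_rot: [-0.001, 0.711, 0.703, -0.001]
contact_force: [-0.1, 0.1, -1.6]
gripper_width: 0.248
grasp_force: 68.8
```

Call:
{"api": "arm_command", "payload": {
  "rows": [
    [[15, 0.04, 0, -0.3, 0], [15, 0, 0, -0.4, 0], [15, 0, 0, -0.4, 0], [15, 0, 0, -0.4, 0], [15, 0, 0, -0.25, 0], [15, 0, 0, -0.15, 0], [15, 0, 0, -0.07, 0], [15, 0, 0, 0, 0], [15, 0, 0, 0, 0], [15, 0, 0, 0, 0]]
  ]
}}

```text
t: 19.25
eef_pos: [0.5699, -0.1512, 0.0647]
tool_rot: [0.0, 0.711, 0.703, 0.0]
contact_force: [-0.2, 0.5, -0.9]
gripper_width: 0.25
grasp_force: 68.8
```

Call:
{"api": "arm_command", "payload": {
  "rows": [
    [[15, 0, 0, -0.02, 0], [15, 0, 0, -0.015, 0], [15, 0, 0, -0.01, 0], [15, 0, 0, 0, 0], [15, 0, 0, 0, 0], [15, 0, 0, 0, 0], [15, 0, 0, 0, 0], [15, 0, 0, 0, 0], [15, 0, 0, 0, 0], [15, 0, 0, 0, 0]]
  ]
}}

```text
t: 20.5
eef_pos: [0.5695, -0.151, 0.0617]
tool_rot: [-0.0, 0.711, 0.703, 0.0]
contact_force: [-2.9, 1.1, 5.3]
gripper_width: 0.25
grasp_force: 69.5
```

The flange is now seated, so I'll release and retreat upward.

Call:
{"api": "arm_command", "payload": {
  "rows": [
    [[30, 0, 0, 0, 0], [45, 0, 0, 0, 0], [60, 0, 0, 0, 0], [60, 0, 0, 0, 0], [60, 0, 0, 0, 0], [60, 0, 0, 0.2, 0], [60, 0, 0, 0.4, 0], [60, 0, 0, 0.6, 0], [60, 0, 0, 0.8, 0], [60, 0, 0, 0.8, 0]]
  ]
}}

```text
t: 21.75
eef_pos: [0.5693, -0.1512, 0.2317]
tool_rot: [0.0, 0.711, 0.703, 0.0]
contact_force: [1.1, 0.5, 0.1]
gripper_width: 0.701
grasp_force: 0.0
```

Call:
{"api": "arm_command", "payload": {
  "rows": [
    [[60, -0.5, 0.4, 0, 0], [60, -0.5, 0.4, 0, 0], [60, -0.5, 0.4, 0, 0], [60, 0, 0, 0, 0], [60, 0, 0, 0, 0], [60, 0, 0, 0, 0], [60, 0, 0, 0, 0], [60, 0, 0, 0, 0], [60, 0, 0, 0, 0], [60, 0, 0, 0, 0]]
  ]
}}

```text
t: 23.0
eef_pos: [0.4795, -0.0792, 0.2295]
tool_rot: [0.0, 0.711, 0.703, -0.0]
contact_force: [0.6, 0.8, 0.1]
gripper_width: 0.705
grasp_force: 0.0
```

```bash
python3 - <<'E'
from station import cams,get_obs
import cv2,numpy as np
s=cams.read_camera("side")[:,:,::-1]
cv2.imwrite("pics/e.png",cv2.resize(s[130:310,150:390],(800,600),interpolation=cv2.INTER_CUBIC))
print(get_obs()["contact_force"])
E
```

```text
[0.0445903  0.01435694 0.02145174]
```

View pics/e.png

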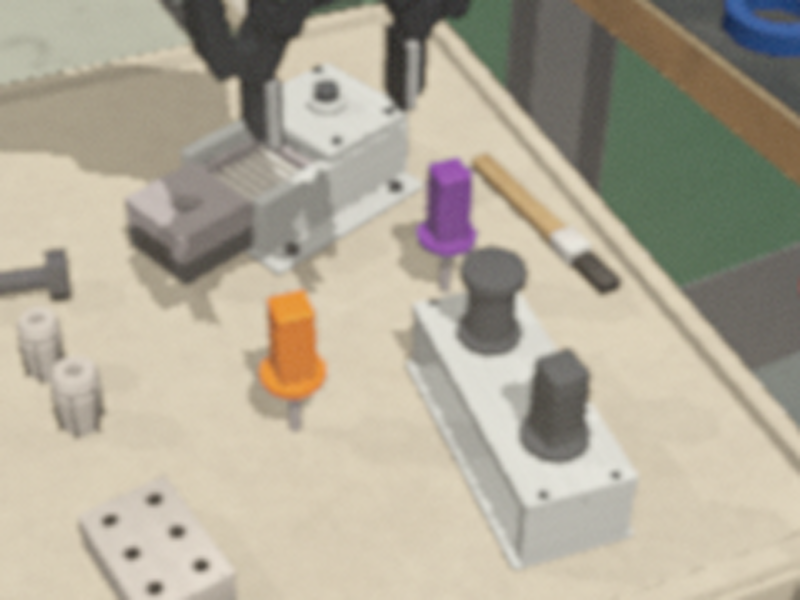

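The tool stands upright in its hole with the flange down at about (555,440). The cassette is out at about (190,225), and the gripper is clear of everything.

```bash
python3 -c "
from station import job
print(job.hand_in())"
```

```text
the job is handed in; nothing more can be done
None
```

The job is handed in: the pin held the button down while I pushed the cassette out to its stop, and the pin tool is back upright in its own stand hole and released, at about 23 s of the 56 s allowed; the hand-in returned no verdict.

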